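# Hang the funnel holder and the slide lifter on the drying board

### The arm

A 7-joint arm with a two-finger parallel gripper is mounted at the origin on the work surface. World frame = base frame: x ahead of the robot, y to its left, z up, the work surface at z = 0. Lengths are in mm, angles in rad, forces in N, time in s.
With the tool pointing down it reaches from about 400 to 900 mm from the base axis. Payload 5.5 kg.
Tool frame: the origin (TCP) lies at the very end of the fingers, on their centre line; the grasp point (between the pads) lies 19 mm behind it; z points along the fingers, y is the line along which they close (so a half turn about z gives the same grasp; the last joint's range is limited). The gripper opens to 92 mm and grips with 3 to 60 N. Pads are 19 mm wide; open, the fingers measure 130 mm over their backs; the gripper's body (75 mm by 190 mm) begins 47 mm behind the grasp point.
Start: joints at [-0.865, 0.501, -0.427, 1.55, 0.221, 1.138, -0.21], TCP at [278.47, 587.328, 226.729] pointing down, gripper open.
Joint ranges: [-2.88, 2.88], [-0.31, 2.03], [-1.54, 1.56], [0.2, 2.42], [-1.41, 4.55], [0.19, 2.02], [-2.57, 2.57]. Speed limits (rad/s): [2.57, 2.57, 3.14, 3.14, 3.14, 3.14, 3.14].

### API

Orientations are given as a unit quaternion [w, x, y, z].
In Python, from bench import r, imaging, close_job gives the robot as it stands.
- The arm moves only by the tool jog_arm, never from a script. Its argument "commands" is a list of rows, each a list of 5 numbers: the gripper's target within -1 to 1 (fully open at 1, half-way at 0, shut at -1), then the shift along the world's x, y, z in units of 30 mm (1.0 is 30 mm), then the turn about the world's z in units of 10 degrees (1.0 is 10 degrees). In form: [[hand, x, y, z, twist], ...]. A call has 1 to 10 rows; each row is the pose to reach, as a shift and turn from the pose commanded when the call began; what a row does not reach only later rows make up. A row lasts 1/8 s, in which the tool goes at most 62.5 mm and 10.7 degrees, less where a joint would pass 70% of its speed; a pose out of reach is approached as far as the arm can. A call with a gripper value outside its range is refused whole. The fingers move at their own pace and stop on an object; "force" is the grip in N (left out, the last holds). Time passes only in rows, so rows that repeat a pose let the fingers close. It gives the time, the measured TCP pose, the force, the opening and the grip force at its end, in the units of the state.
- r.sense(): the state, without advancing time (a new reading comes with each control period).
- imaging.read_camera(name): name is "side" or "top" or "wrist"; returns (picture, depth): 400x640x3 uint8, red, green, blue; 400x640 float32, mm along the optical axis (not along the pixel's ray), 0 where there is no reading.
- imaging.camera_model(name): a dict with "fov_y" (degrees; the focal length in pixels is half the picture's height over the tangent of half this angle, whatever the lens; pixels are square), "cx", "cy" (the principal point, pixels), "origin" and "orientation" of the camera in the world; the wrist camera has in their place "T_tool_cam" (4x4, takes a point from camera to tool coordinates, whose origin is the TCP and whose axes are the flange's). Camera axes: x right, y down, z forward; pixel columns grow to the right and rows downward; lengths in mm; the calibration is good to about 2 mm. A picture is of the moment at which its call begins: read the wrist's pose just before it. camera_model takes no time and is no camera call.
- close_job(): hands the job in; it is judged then, once.
The state is a dict: "time_s": time; "q": joint angles; "dq": joint speeds; "joint_efforts": joint torques, N m; "eef_pos": TCP position; "orientation": TCP orientation; "ft_force": force on the tool from outside, world axes, zero at the start; "ft_torque": the same for the moment, N m; "gripper_width": finger opening in mm; "finger_force": force on a finger pad.
Only numpy, scipy, OpenCV 4.12 (cv2) and the standard library are available. Lean on these libraries where they do the work, as an engineer would, in place of code of your own. Each camera call takes 0.05 s, during which the arm holds its last target. There are 200 camera calls.

### The job

Hang the two steel tools that have an eye in the end on the sloping drying board: the funnel holder (the one with the big ring) by its small eye on the thick empty peg, the slide lifter (with the blade) by its eye on the thin empty peg. Slide each eye fully down its peg so that the tool lies flat on the board with its other end hanging down the slope, and leave everything else on the bench where it stands.

Things in the scene. Friction and masses are not known exactly. Their poses are not given: they have to be found in the camera images.
- rack: Wooden drying board, fixed. Origin under the middle of its base, z up. Its face slopes 30 degrees, rising towards its +x from (-100, y, 30) mm to (108, y, 150) mm, 275 mm wide. Three pegs at (65, y, 125) mm, y = -80, 0, 80 (which is where varies), stand square to the face, along (-0.5, 0, 0.866) in this frame: 30 degrees from vertical, leaning to -x.
- peg_thick: The thick empty wooden peg: 18 mm in diameter, 48 mm long, its last 12 mm tapering to 7 mm. Origin where its axis meets the sloping face; the frame is turned as the board's (z up, not along the peg).
- peg_thick_root (a point): Point on the thick peg's axis 4 mm above the sloping face: where the centre of a fully seated eye comes to lie.
- peg_thick_tip (a point): Centre of the thick peg's tip, 48 mm from the face.
- peg_thin: The thin empty wooden peg: 11 mm in diameter, 48 mm long, its last 12 mm tapering to 4.4 mm. Origin where its axis meets the sloping face; frame turned as the board's.
- peg_thin_root (a point): Point on the thin peg's axis 4 mm above the sloping face: where the centre of a fully seated eye comes to lie.
- peg_thin_tip (a point): Centre of the thin peg's tip, 48 mm from the face.
- peg_used: A third peg, as thin, fixed, with a small round brush (24 mm thick, reaching 155 mm down the slope, up to 24 mm off the face) hanging on it: taken, leave alone. Origin where its axis meets the face.
- holder: Funnel holder, bare steel, 190 mm long, flat underside: an eye (40 mm outside, 24 mm hole, 8 mm thick) at its -x end, a bar handle along x (16 mm wide, 18 mm tall, x from -58 to 27 mm), and a big ring (70 mm outside, 50 mm inside, 8 mm thick) at its +x end. Origin on the underside, below the grip, near the centre of mass; z up as it lies.
- holder_eye (a point): Centre of the holder's eye, 75 mm from the origin towards -x, 4 mm above the underside.
- holder_tail (a point): Far end of the holder's big ring, at x = 95 mm, 4 mm above the underside.
- lifter: Slide lifter, bare steel, 175 mm long, flat underside: an eye (33 mm outside, 16.5 mm hole, 8 mm thick) at its -x end, a bar handle along x (14 mm wide, 18 mm tall, x from -61 to 27 mm), and a flat blade (62 x 50 mm, 5 mm thick) at its +x end. Origin on the underside, below the grip, near the centre of mass; z up as it lies.
- lifter_eye (a point): Centre of the lifter's eye, 75 mm from the origin towards -x, 4 mm above the underside.
- lifter_tail (a point): Outer end of the lifter's blade, at x = 83 mm, 4 mm above the underside.
- scraper: Loose bystander: a bare steel scraper like the lifter but with no eye, 168 mm long (x from -85 to 83 mm), 50 mm wide at the blade, 18 mm tall. Origin under its grip.
- reagent: Loose bystander: amber bottle, 68 mm across, 150 mm tall. Origin at the middle of its foot.
- jar: Loose bystander: glass jar, 52 mm across, 60 mm tall. Origin at the middle of its foot.
- beaker: Loose bystander: open glass beaker, 68 mm across at the rim, 66 mm tall. Origin at the middle of its foot.
- dish: Loose bystander: clear Petri dish, 64 mm across, 18 mm tall. Origin at the middle of its foot.
- tin: Loose bystander: round metal tin with a lid, 57 mm across, 40 mm tall. Origin at the middle of its foot.
- slidebox: Loose bystander: wooden slide box, 85 x 50 x 32 mm. Origin at the middle of its underside.
Things that resemble listed ones, but are neither listed nor needed, are in the scene too. What is shaped like the lifter but pink or red is not meant. What is shaped like the holder but turquoise is not meant.

How it is judged:
By the outcome, as a careful person would: the job done as asked, in the order asked, and still so for the second after the job is handed in, with the robot touching nothing.
It also fails if it takes over 67 s, if anything falls off the work surface, if the arm or the gripper's body presses on something with over 40 N, if the wrist force passes 120 N, or if a joint passes its speed limit or range.

## Working session

There is one attempt and no reset: what is moved stays moved. The work goes in short steps, Python scripts to look and compute and a tool call to move; the robot and the scene stay as the last step left them, time stands still between calls to the robot, and variables do not carry over. Pictures are saved under pics/ and viewed, at most 10 in all, crops included, and the job is handed in when it is done.

Besides the shell and the picture viewer there is one more tool, called after "Emit:" by a JSON object that holds its "op" and its "data", one argument or row to a line. jog_arm: Moves the arm, as the interface text tells. Its arguments: {"type":"object","properties":{"commands":{"type":"array"},"force":{"type":"number"}},"required":["commands"]}

```bash
mkdir -p pics; ls
python3 - <<'E'
from bench import r, imaging
import cv2, numpy as np
for n in ["top","side"]:
    p,d=imaging.read_camera(n); np.savez(f"{n}0.npz",p=p,d=d)
    cv2.imwrite(f"pics/{n}0.png",p[:,:,::-1]); print(n,imaging.camera_model(n), (d==0).mean())
print(imaging.camera_model("wrist")); print(r.sense())
E
```

```text
pics
top {'fov_y': 42.85663759873727, 'cx': 314.39405809837797, 'cy': 191.0168026748055, 'origin': array([ 403.33519411,   14.37024766, 1627.03308335]), 'orientation': array([-0.02050141,  0.71163267, -0.70164656,  0.02916748])} 0.004015625
side {'fov_y': 43.6065938886966, 'cx': 333.0261737224249, 'cy': 197.4366034525777, 'origin': array([-399.54431162, -841.07348811, 1019.19953659]), 'orientation': array([-0.41564387,  0.8172928 , -0.35797401,  0.17642919])} 0.00392578125
{'fov_y': 69.486967166806, 'cx': 326.46598158555884, 'cy': 200.21325725427107, 'T_tool_cam': array([[-3.50383591e-04, -9.65291220e-01, -2.61175685e-01,
         7.10547374e+01],
       [ 9.99999636e-01, -5.41264245e-04,  6.58921063e-04,
        -9.68871155e-01],
       [-7.77415777e-04, -2.61175359e-01,  9.65291058e-01,
        -1.57428864e+02],
       [ 0.00000000e+00,  0.00000000e+00,  0.00000000e+00,
         1.00000000e+00]])}
{'time_s': 0.1, 'q': array([-0.86483518,  0.50177815, -0.42680611,  1.55135511,  0.22080426,
        1.13830221, -0.21029687]), 'dq': array([-3.89065055e-05, -6.75080663e-04, -1.32580313e-03, -2.62709590e-03,
       -6.62313102e-05,  2.00528491e-04,  3.01211572e-04]), 'joint_efforts': array([-1.12664409e-02, -5.67870033e+01, -5.83874702e+00, -2.79913777e+01,
       -6.90835202e-02,  2.41374609e-02,  7.93322187e-06]), 'eef_pos': array([278.24476817, 586.72480155, 225.76284654]), 'orientation': array([-2.26137086e-04,  2.19550307e-01,  9.75600771e-01, -8.64948310e-04]), 'ft_force': array([-0.3527999 , -0.0021107 , -0.31491018]), 'ft_torque': array([-0.04433528,  0.02450767, -0.04384471]), 'finger_force': 0.0, 'gripper_width': 91.7604620203674}
```

View pics/top0.png

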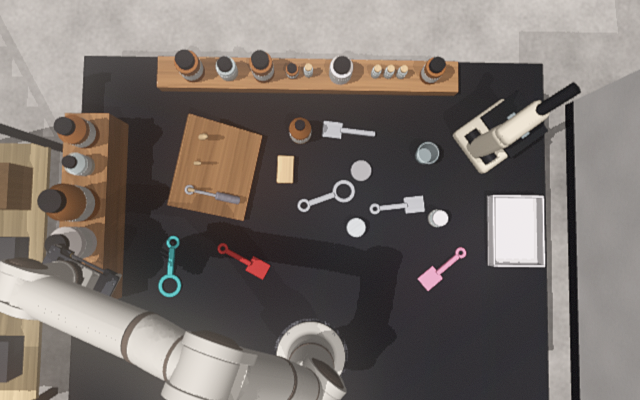

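View pics/side0.png

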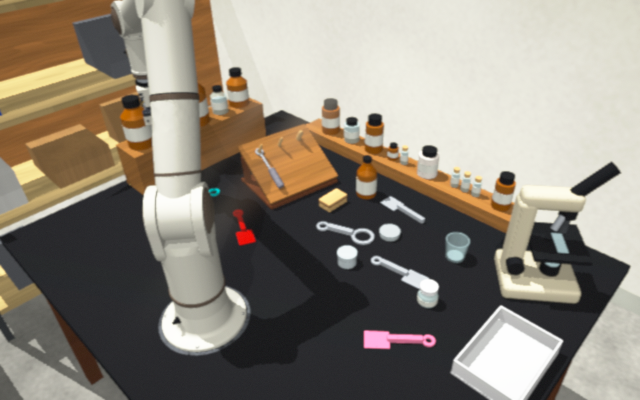

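The top view shows these candidates:
- **Holder:** grey, eye (303,205), ring (344,190). The turquoise look-alike at (170,268) isn't wanted.
- **Lifter:** grey, eye (375,209), blade (413,204). The red (245,262) and pink (440,270) look-alikes aren't wanted, and neither is the eyeless scraper at (348,131).
- **Pegs:** the empty ones are at (204,136) and (197,162). The one holding the brush is at (190,190).

In the side view, the rack slopes down towards the robot and to the right.

```bash
cat > h.py <<'E'
import numpy as np, cv2, pickle
from scipy.spatial.transform import Rotation as R
from bench import r, imaging
def rot(q): return R.from_quat([q[1],q[2],q[3],q[0]])
def model(n, s=None):
    m=imaging.camera_model(n)
    if n=="wrist":
        Rt=rot(s["orientation"]).as_matrix(); T=m["T_tool_cam"]
        o=Rt@T[:3,3]+s["eef_pos"]; M=Rt@T[:3,:3]
    else: o=m["origin"]; M=rot(m["orientation"]).as_matrix()
    return dict(o=o,M=M,f=200/np.tan(np.radians(m["fov_y"]/2)),cx=m["cx"],cy=m["cy"])
def shot(n,name):
    s=r.sense(); m=model(n,s); p,d=imaging.read_camera(n)
    pickle.dump((p,d,m,s),open(name+".pkl","wb")); cv2.imwrite(f"pics/{name}.png",p[:,:,::-1]); return p,d,m,s
def ray(m,u,v): return m["M"]@np.array([(u-m["cx"])/m["f"],(v-m["cy"])/m["f"],1.])
def onz(m,u,v,z):
    k=ray(m,u,v); return m["o"]+k*(z-m["o"][2])/k[2]
def atd(m,u,v,d): return m["o"]+ray(m,u,v)*d
def cloud(m,d):
    v,u=np.mgrid[:400,:640]; c=np.stack([(u-m["cx"])/m["f"],(v-m["cy"])/m["f"],np.ones_like(d)],-1)*d[...,None]
    return c@m["M"].T+m["o"]
def proj(m,P):
    c=(np.asarray(P)-m["o"])@m["M"]; return c[...,:2]/c[...,2:]*m["f"]+[m["cx"],m["cy"]]
def twist(s): # heading of tool x axis in degrees
    x=rot(s["orientation"]).as_matrix()[:,0]; return np.degrees(np.arctan2(x[1],x[0]))
E
python3 - <<'E'
from h import *
z=np.load("top0.npz"); m=model("top")
for n,u,v,h in [("h_eye",303,205,4),("h_ring",344,190,4),("l_eye",375,209,4),("l_tail",424,204,4),("p1",204,136,140),("p2",197,162,140),("p3",190,190,140),("cUL",188,114,150),("cUR",262,135,30),("cLR",243,220,30),("cLL",168,206,150),("tin",438,218,40),("jar",356,228,60),("dish",361,170,18),("sb",285,170,32),("scr",348,131,5)]:
    print(n,onz(m,u,v,h).round(), atd(m,u,v,z["d"][v,u]).round())
print(twist(r.sense()))
E
```

```text
h_eye [473.  31.   4.] [472.  31.   9.]
h_ring [522. -99.   4.] [ 523. -100.   -4.]
l_eye [ 463. -199.    4.] [ 463. -200.   -6.]
l_tail [ 481. -356.    4.] [ 481. -356.    0.]
p1 [665. 324. 140.] [661. 318. 167.]
p2 [588. 342. 140.] [586. 338. 156.]
p3 [506. 360. 140.] [505. 357. 152.]
cUL [728. 370. 150.] [762. 407.  -4.]
cUR [691. 164.  30.] [697. 167.  -2.]
cLR [422. 217.  30.] [422. 217.  31.]
cLL [458. 419. 150.] [463. 457.  13.]
tin [ 436. -391.   40.] [ 436. -386.   59.]
jar [ 402. -133.   60.] [ 402. -135.   43.]
dish [ 586. -152.   18.] [ 586. -152.   17.]
sb [581.  89.  32.] [581.  89.  29.]
scr [ 713. -110.    5.] [ 710. -109.   23.]
154.63474306771667
```

Emit:
{"op": "jog_arm", "data": {
  "commands": [
    [1,0,0,2,0],
    [1,2,-2,2,-1],
    [1,4,-4,2,-2],
    [1,6,-6,2,-3],
    [1,8,-8,2,-4],
    [1,10,-10,2,-5],
    [1,10,-10,2,-6],
    [1,10,-10,2,-7],
    [1,10,-10,2,-7.6],
    [1,10,-10,2,-7.6]
  ]
}}

```text
time_s: 1.35
eef_pos: [578.4, 286.8, 286.0]
orientation: [-0.0, 0.774, 0.634, -0.001]
ft_force: [-0.4, 0.3, -0.1]
gripper_width: 92.3
finger_force: 0.0
```

Run:
```python
from h import *
p,d,m,s=shot("wrist","w1"); print(s["eef_pos"],twist(s),s["time_s"],s["q"].round(2))
shot("top","t1")
```

```text
[578.40025377 286.81391522 286.01191387] 78.63018291095793 1.35 [-0.46  0.41 -0.06  1.5   0.02  1.23 -0.72]
```

View pics/w1.png

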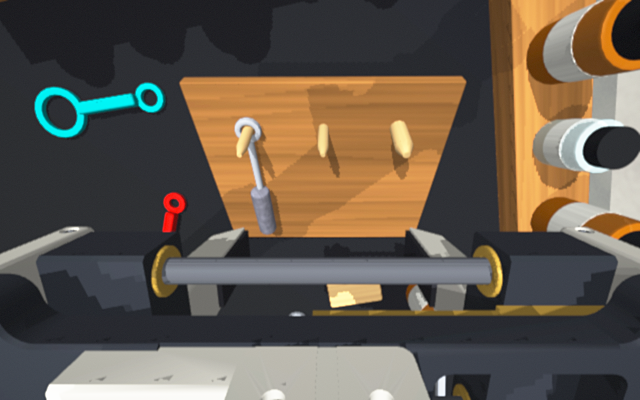

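The wrist view shows the thick empty peg at (401,140), the thin empty peg at (323,140), and the used peg with its brush at (245,140). The board's top edge runs from (182,78) to (465,78). Next I'll measure the rack.

```bash
python3 - <<'E'
from h import *
p,d,m,s=pickle.load(open("w1.pkl","rb")); X=cloud(m,d)
# board plane from depth
hsv=cv2.cvtColor(p,cv2.COLOR_RGB2HSV).astype(int)
roi=np.zeros((400,640),bool); roi[85:225,240:420]=1
P=X[roi&(d>0)]; 
import random
best=None
for i in range(200):
    a=P[np.random.choice(len(P),3)]; n=np.cross(a[1]-a[0],a[2]-a[0]); n/=np.linalg.norm(n)+1e-9
    k=(abs((P-a[0])@n)<2).sum()
    if best is None or k>best[0]: best=(k,n,a[0])
n,a=best[1:]; I=abs((P-a)@n)<3; c=P[I].mean(0); n=np.linalg.svd(P[I]-c,full_matrices=False)[2][2]; n*=np.sign(n[2])
print("normal",n.round(3),"tilt",np.degrees(np.arccos(n[2])),"upslope heading",np.degrees(np.arctan2(-n[1],-n[0])),"res",np.std((P[I]-c)@n))
H=(X-c)@n; np.savez("plane.npz",n=n,c=c)
for nm,(u0,u1,v0,v1) in dict(thick=(380,425,100,170),thin=(305,340,110,170)).items():
    q=np.zeros_like(roi); q[v0:v1,u0:u1]=1; q&=(H>6)&(H<60)&(d>0)
    Q=X[q]; h=H[q]; print(nm,len(Q),"max h",np.percentile(h,[95,99,100]).round(1))
    for lo in range(6,50,7):
        k=(h>=lo)&(h<lo+7)
        if k.sum()>3: f=Q[k]-np.outer(h[k],n); print(lo,k.sum(),"foot",f.mean(0).round(1))
# corners by edge rays in top + wrist
for u,v in [(182,78),(465,78)]: print("wr corner z150",onz(m,u,v,150).round(1))
pt,dt,mt,_=pickle.load(open("t1.pkl","rb"))
E
python3 - <<'E'
import cv2,numpy as np
import sys; sys.path.insert(0,'.')
a=cv2.imread('pics/w1.png')[60:240,170:480]; cv2.imwrite('pics/w1c.png',cv2.resize(a,None,fx=2.5,fy=2.5,interpolation=cv2.INTER_CUBIC))
E
```

```text
normal [-0.097 -0.491  0.866] tilt 30.024603053324167 upslope heading 78.77049051954799 res 0.6148286925373355
thick 547 max h [47.7 48.6 49.5]
6 65 foot [662.7 339.9 127.6]
13 68 foot [663.  340.1 127.8]
20 71 foot [662.6 339.9 127.6]
27 78 foot [662.9 340.1 127.8]
34 136 foot [663.2 338.6 127. ]
41 110 foot [663.8 336.6 125.8]
48 19 foot [664.7 334.7 124.9]
thin 285 max h [47.  48.5 49. ]
6 41 foot [586.9 353.1 126.5]
13 37 foot [586.8 353.2 126.6]
20 45 foot [587.  353.2 126.6]
27 44 foot [586.9 353.2 126.6]
34 61 foot [586.7 352.6 126.3]
41 49 foot [586.4 351.4 125.5]
48 8 foot [586.3 350.1 124.8]
wr corner z150 [464.9 421.8 150. ]
wr corner z150 [727.2 368.9 150. ]
```

View pics/w1c.png

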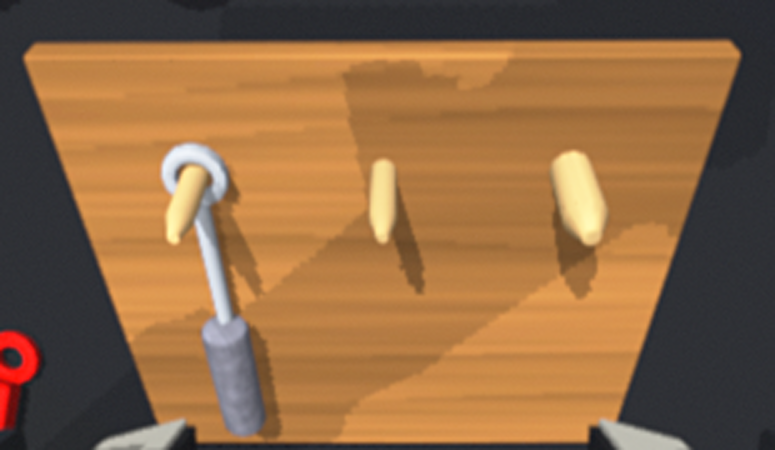

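The crop confirms the choice: thick peg on the right (575,195), thin in the middle (383,200), brush on the left. Next I'll go over the holder.

Emit:
{"op": "jog_arm", "data": {
  "commands": [
    [1,-0.3,-2,0,0.8],
    [1,-0.6,-4,0,1.6],
    [1,-0.9,-6,0,2.4],
    [1,-1.2,-8,0,3.2],
    [1,-1.5,-10,0,3.2],
    [1,-1.9,-12,-1,3.2],
    [1,-1.9,-12.8,-1,3.2],
    [1,-1.9,-12.8,-1,3.2]
  ]
}}

```text
time_s: 2.45
eef_pos: [520.8, -98.6, 256.5]
orientation: [-0.0, 0.57, 0.822, -0.0]
ft_force: [0.9, 0.5, -0.0]
gripper_width: 91.4
finger_force: 0.0
```

Run:
```python
from h import *
p,d,m,s=shot("wrist","w2"); print(s["eef_pos"],twist(s),s["time_s"],s["q"].round(2))
X=cloud(m,d); Z=X[...,2]
roi=(np.arange(400)[:,None]<225)&(d>0)
mk=(roi&(Z>3)&(Z<25)).astype(np.uint8)
n,l,st,c=cv2.connectedComponentsWithStats(mk)
for i in range(1,n):
    if st[i,4]>150:
        Q=X[l==i]; print(st[i],c[i].round(), Q.mean(0).round(1),Q[:,2].max().round(1), p[l==i].mean(0).round())
```

```text
[520.75712755 -98.6375307  256.47566168] 110.527271225702 2.45 [ 0.1   0.22  0.04  1.83 -0.01  1.09  0.5 ]
[  0   0  35  40 895] [13. 14.] [ 85.9 -48.9   9. ] 14.9 [196. 195. 190.]
[490   0  44  27 472] [514.  11.] [664.9 171.   10.3] 24.1 [70. 41. 28.]
[386  17  64  72 380] [412.  67.] [572.9  68.   16.1] 24.9 [95. 72. 49.]
[ 530   41  110  184 2475] [589. 136.] [834.1  71.1  14.1] 25.0 [108.  74.  40.]
[ 302   54   48  143 2167] [326. 129.] [497.8 -44.7  10.9] 20.2 [235. 238. 243.]
[463  98  27  51 306] [470. 123.] [675.1  33.1  14.5] 25.0 [102.  76.  52.]
[ 437  170   51   55 1515] [460. 197.] [714.8 -64.2   5.9] 19.4 [220. 224. 230.]
[334 202  43  23 804] [355. 215.] [ 578.4 -139.7   17.2] 19.9 [237. 238. 242.]
[258 211  22  14 175] [268. 218.] [ 461.4 -192.     6.9] 8.9 [236. 239. 244.]
```

View pics/w2.png

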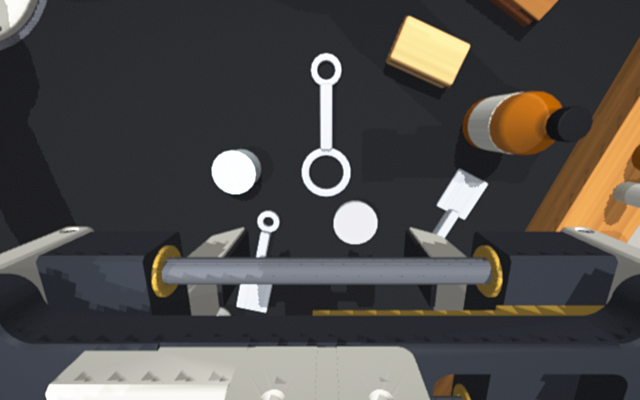

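The silver holder is at eye (326,69), ring (326,172). The lifter's eye is at (268,220), with the dish at (355,222) and the eyeless scraper at (460,195). I'll take precise centres from the mask.

```bash
cat > meas.py <<'E'
from h import *
def holes(p,m,zr=8,lim=225,thr=150):
    """bright mask -> inner holes (contour children), as world centres at height zr"""
    g=((p.min(2)>thr)*255).astype(np.uint8); g[lim:]=0
    cs,hi=cv2.findContours(g,cv2.RETR_CCOMP,cv2.CHAIN_APPROX_NONE); out=[]
    for c,h in zip(cs,hi[0] if hi is not None else []):
        if h[3]>=0 and cv2.contourArea(c)>40:
            (u,v),rad=cv2.minEnclosingCircle(c); M=cv2.moments(c); u,v=M["m10"]/M["m00"],M["m01"]/M["m00"]
            out.append((u,v,rad,onz(m,u,v,zr)))
    return out
E
python3 - <<'E'
from meas import *
p,d,m,s=pickle.load(open("w2.pkl","rb"))
o=holes(p,m,7)
for u,v,rad,P in o: print(round(u),round(v),round(rad,1),P.round(1))
X=cloud(m,d)
# lifter cloud in top
pt,dt,mt,_=pickle.load(open("t1.pkl","rb"))
for u,v,rad,P in o: print("in top",proj(mt,P).round(1))
E
```

```text
326 172 18.1 [517.7 -97.5   7. ]
326 69 10.6 [470.8  28.4   7. ]
440 70 14.4 [610.2  80.2   7. ]
413 58 14.1 [571.5  81.    7. ]
in top [343.5 191.4]
in top [303.8 205.5]
in top [288.2 161.7]
in top [287.8 173.7]
```

Emit:
{"op": "jog_arm", "data": {
  "commands": [
    [1,-0.4,1,-2,0],
    [1,-0.8,2,-4,0],
    [1,-1.24,3.08,-6,0],
    [1,-1.24,3.08,-7.5,0],
    [1,-1.24,3.08,-8.1,0],
    [1,-1.24,3.08,-8.4,0],
    [1,-1.24,3.08,-8.4,0]
  ]
}}

```text
time_s: 3.38
eef_pos: [484.8, -3.0, 5.0]
orientation: [-0.0, 0.568, 0.823, 0.0]
ft_force: [-0.4, 0.1, 1.1]
gripper_width: 91.7
finger_force: 0.0
```

Emit:
{"op": "jog_arm", "data": {
  "commands": [
    [-1,0,0,0,0],
    [-1,0,0,0,0],
    [-1,0,0,0,0],
    [-1,0,0,0,0],
    [-1,0,0,0,0],
    [-1,0,0,0,0]
  ],
  "force": 6
}}

```text
time_s: 4.12
eef_pos: [484.3, -4.3, 4.7]
orientation: [-0.0, 0.569, 0.822, 0.0]
ft_force: [0.6, 0.2, -0.1]
gripper_width: 36.4
finger_force: 0.0
```

Emit:
{"op": "jog_arm", "data": {
  "commands": [
    [-1,0,0,0,0],
    [-1,0,0,0,0],
    [-1,0,0,0,0],
    [-1,0,0,0,0],
    [-1,0,0,0,0]
  ],
  "force": 6
}}

```text
time_s: 4.75
eef_pos: [484.2, -4.2, 4.7]
orientation: [-0.0, 0.569, 0.822, 0.0]
ft_force: [0.4, 0.6, -1.3]
gripper_width: 16.0
finger_force: 6.0
```

Emit:
{"op": "jog_arm", "data": {
  "commands": [
    [-1,0,0,0.3,0],
    [-1,0.02,-0.05,0.6,0],
    [-1,0.05,-0.12,0.9,0],
    [-1,0.08,-0.23,1.2,0],
    [-1,0.13,-0.35,1.5,0],
    [-1,0.18,-0.5,1.8,0],
    [-1,0.25,-0.66,2.15,0],
    [-1,0.25,-0.66,2.15,0]
  ]
}}

```text
time_s: 5.75
eef_pos: [492.8, -24.9, 70.2]
orientation: [0.001, 0.57, 0.822, 0.0]
ft_force: [-0.5, 0.1, -1.7]
gripper_width: 16.0
finger_force: 6.0
```

```bash
cat > pitch.py <<'E'
from h import *
def bar(n,name,zr=(0,400)):
    p,d,m,s=shot("wrist",name); X=cloud(m,d)
    T=rot(s["orientation"]).as_matrix(); Y=(X-s["eef_pos"])@T   # tool coords: x ahead, z down
    k=(d>0)&(p.min(2)>150)&(abs(Y[...,1])<26)&(Y[...,0]>5)&(Y[...,0]<75)&(Y[...,2]>-60)&(Y[...,2]<20)
    k[225:]=0
    return p,d,m,s,Y,k
if __name__=="__main__":
    import sys
    p,d,m,s,Y,k=bar("wrist",sys.argv[1]); print(s["eef_pos"],s["gripper_width"],s["finger_force"],s["ft_force"].round(1),s["ft_torque"].round(2),twist(s))
    Q=Y[k]; print(len(Q),Q.min(0).round(1),Q.max(0).round(1))
    E=Q[Q[:,0]>Q[:,0].max()-36]            # eye ring
    A=np.c_[E[:,0],np.ones(len(E))]; a=np.linalg.lstsq(A,-E[:,2],rcond=None)[0]
    r_=-E[:,2]-A@a; g=abs(r_)<2.5; a=np.linalg.lstsq(A[g],-E[g,2],rcond=None)[0]
    print("eye slope deg",np.degrees(np.arctan(a[0])).round(1), "eye extents x",E[g,0].min().round(1),E[g,0].max().round(1),"y",E[g,1].min().round(1),E[g,1].max().round(1),"z mean",E[g,2].mean().round(1))
    gm=(k*255).astype(np.uint8); cs,hi=cv2.findContours(gm,cv2.RETR_CCOMP,cv2.CHAIN_APPROX_NONE)
    for c,h in zip(cs,hi[0]):
        if h[3]>=0 and cv2.contourArea(c)>60:
            M=cv2.moments(c); u,v=M["m10"]/M["m00"],M["m01"]/M["m00"]
            # intersect ray with eye top plane in tool coords
            T=rot(s["orientation"]).as_matrix(); o=(m["o"]-s["eef_pos"])@T; w=ray(m,u,v)@T
            t=(-o[2]-a[0]*o[0]-a[1])/(w[2]+a[0]*w[0]); P=o+t*w
            th=np.arctan(a[0]); n=np.array([-np.sin(th),0,-np.cos(th)])  # outward top normal in tool coords
            C=P-4*n; print("hole px",round(u),round(v),"top centre tool",P.round(1),"eye centre tool",C.round(1),"world",(T@C+s["eef_pos"]).round(1))
E
python3 pitch.py w3
```

```text
[492.81034006 -24.86882451  70.22472785] 15.981098179229027 5.9993914514780045 [-0.5  0.1 -1.7] [-0.22 -0.04  0.07] 110.56837799351113
2948 [ 16.8 -20.6 -28.7] [53.1 18.1 -5.2]
eye slope deg 27.7 eye extents x 17.1 52.2 y -20.6 18.1 z mean -20.2
hole px 327 195 top centre tool [ 35.9  -1.2 -20.1] eye centre tool [ 37.7  -1.2 -16.6] world [478.4  10.   86.8]
```

Emit:
{"op": "jog_arm", "data": {
  "commands": [
    [-1,0,0,0,0],
    [-1,0,0,0,0],
    [-1,0,0,0.5,0],
    [-1,0,0,1.5,0],
    [-1,0,0,3,0],
    [-1,0,0,4.5,0],
    [-1,0,0,6,0],
    [-1,0,0,6,0],
    [-1,0,0,6,0]
  ],
  "force": 50
}}

```text
time_s: 6.92
eef_pos: [490.8, -23.9, 248.9]
orientation: [-0.001, 0.569, 0.822, -0.0]
ft_force: [-0.2, -0.5, -2.5]
gripper_width: 15.4
finger_force: 50.0
```

```bash
python3 pitch.py w4
```

```text
[490.84362043 -23.86608604 248.90548891] 15.39495345870527 49.999369382858276 [-0.2 -0.5 -2.5] [-0.    0.1   0.02] 110.64271452949879
3076 [ 16.3 -20.5 -29.2] [52.8 17.9 -5.9]
eye slope deg 28.0 eye extents x 16.9 52.2 y -20.5 17.9 z mean -20.1
hole px 326 195 top centre tool [ 36.   -1.3 -20.3] eye centre tool [ 37.9  -1.3 -16.8] world [476.3  11.1 265.7]
```

Emit:
{"op": "jog_arm", "data": {
  "commands": [
    [-1,0.8,1.3,0,-0.5],
    [-1,1.6,2.6,0,-1],
    [-1,2.4,3.9,0,-1.6],
    [-1,3.2,5.2,0,-2.2],
    [-1,4,6.5,0,-2.8],
    [-1,4.8,7.8,-0.4,-3.19],
    [-1,5.18,8.55,-0.9,-3.19],
    [-1,5.18,8.55,-0.9,-3.19],
    [-1,5.18,8.55,-0.9,-3.19]
  ]
}}

```text
time_s: 8.1
eef_pos: [646.3, 231.0, 220.6]
orientation: [-0.0, 0.773, 0.634, -0.002]
ft_force: [0.0, -0.4, -1.8]
gripper_width: 15.3
finger_force: 50.0
```

```bash
cat > tgt.py <<'E'
import sys; from pitch import *
# eye centre vs peg axis
def run(name,foot,off):
    n=np.array([-.0975,-.4905,.866]); foot=np.array(foot); s=r.sense(); T=rot(s["orientation"]).as_matrix()
    E=T@np.array(off)+s["eef_pos"]; w=E-foot; k=w@n; lat=w-k*n
    print("tcp",s["eef_pos"].round(1),"tw",twist(s).round(2),"s along peg",k.round(1),"lateral",lat.round(1),"F",s["ft_force"].round(1),"w",round(s["gripper_width"],1),"t",s["time_s"])
    for k2 in (62,45,25,12,8,6,4): print(k2,"shift units",((foot+k2*n-E)/30).round(2))
E
python3 pitch.py w5; python3 -c "
from tgt import *
run('thick',(665,334.7,124.9),(37.9,-1.3,-16.8))"
```

```text
[646.32645219 231.03182189 220.58988291] 15.275526761530097 49.99914228916168 [ 0.  -0.4 -1.8] [-0.05  0.05  0.05] 78.69968226684782
2881 [ 16.  -20.6 -29.1] [52.1 17.8 -5.6]
eye slope deg 27.9 eye extents x 16.1 51.0 y -20.6 17.8 z mean -20.0
hole px 325 195 top centre tool [ 35.1  -1.7 -20.1] eye centre tool [ 37.   -1.7 -16.5] world [651.9 267.6 237. ]
tcp [646.9 230.6 221.5] tw 78.65 s along peg 132.0 lateral [ 0.9 -1.9 -1. ] F [-0.1 -0.8 -2.7] w 15.3 t 8.15
62 shift units [ 0.2   1.21 -1.99]
45 shift units [ 0.25  1.49 -2.48]
25 shift units [ 0.32  1.81 -3.06]
12 shift units [ 0.36  2.03 -3.43]
8 shift units [ 0.37  2.09 -3.55]
6 shift units [ 0.38  2.12 -3.6 ]
4 shift units [ 0.38  2.16 -3.66]
```

Emit:
{"op": "jog_arm", "data": {
  "commands": [
    [-1,0.1,0.6,-1,0],
    [-1,0.2,1.2,-1.99,0],
    [-1,0.2,1.22,-1.99,0],
    [-1,0.2,1.22,-1.99,0]
  ]
}}

```text
time_s: 8.65
eef_pos: [654.1, 267.5, 164.0]
orientation: [0.001, 0.774, 0.634, 0.0]
ft_force: [0.6, -0.1, -1.7]
gripper_width: 15.6
finger_force: 50.0
```

```bash
python3 pitch.py w6; python3 -c "
from tgt import *
run('thick',(665,334.7,124.9),(37.4,-1.5,-16.7))
a=cv2.imread('pics/w6.png')[60:260,200:500]; cv2.imwrite('pics/w6c.png',cv2.resize(a,None,fx=2.5,fy=2.5,interpolation=cv2.INTER_CUBIC))"
```

```text
[654.0698928  267.45614403 163.97769226] 15.574433680135668 49.99928176403046 [ 0.6 -0.1 -1.7] [-0.02  0.01 -0.02] 78.64958627543128
2871 [ 15.8 -20.2 -29.1] [56.8 17.8  4.2]
eye slope deg 21.8 eye extents x 20.9 52.2 y -20.2 17.8 z mean -19.0
hole px 325 195 top centre tool [ 34.8  -1.7 -19. ] eye centre tool [ 36.3  -1.7 -15.3] world [659.5 303.3 179.2]
tcp [654.6 267.4 164.6] tw 78.63 s along peg 64.1 lateral [1.7 1.2 0.8] F [ 0.4  0.6 -1.7] w 15.4 t 8.7
62 shift units [-0.05 -0.   -0.09]
45 shift units [ 0.01  0.27 -0.58]
25 shift units [ 0.07  0.6  -1.16]
12 shift units [ 0.11  0.81 -1.53]
8 shift units [ 0.13  0.88 -1.65]
6 shift units [ 0.13  0.91 -1.71]
4 shift units [ 0.14  0.94 -1.76]
```

View pics/w6c.png

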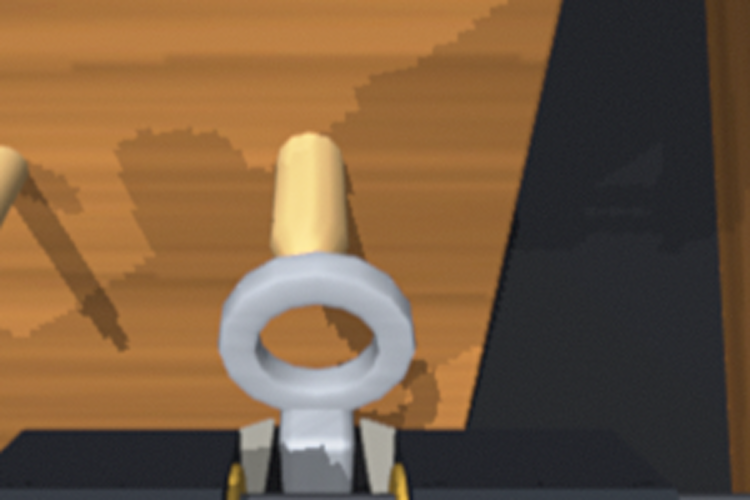

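The eye at crop (317,335) is in line with the thick peg at (312,190), about 1.5 mm to the right, so I'll correct that on the way down.

Emit:
{"op": "jog_arm", "data": {
  "commands": [
    [-1,-0.05,0,-0.1,0],
    [-1,-0.02,0.13,-0.35,0],
    [-1,0.01,0.27,-0.58,0],
    [-1,0.01,0.27,-0.58,0],
    [-1,0.04,0.43,-0.87,0],
    [-1,0.07,0.6,-1.16,0],
    [-1,0.07,0.6,-1.16,0],
    [-1,0.07,0.6,-1.16,0]
  ]
}}

```text
time_s: 9.7
eef_pos: [655.2, 287.5, 127.7]
orientation: [-0.0, 0.773, 0.634, 0.0]
ft_force: [0.5, 1.6, -1.8]
gripper_width: 15.6
finger_force: 50.0
```

```bash
python3 -c "
from tgt import *
shot('wrist','w7')
run('thick',(665,334.7,124.9),(37.4,-1.5,-16.7))
a=cv2.imread('pics/w7.png')[60:260,200:500]; cv2.imwrite('pics/w7c.png',cv2.resize(a,None,fx=2.5,fy=2.5,interpolation=cv2.INTER_CUBIC))"
```

```text
tcp [655.2 287.4 127.8] tw 78.74 s along peg 22.5 lateral [-1.8  0.6  0.2] F [ 0.8  1.4 -3. ] w 15.7 t 9.75
62 shift units [-0.07 -0.67  1.14]
45 shift units [-0.01 -0.39  0.65]
25 shift units [ 0.05 -0.06  0.07]
12 shift units [ 0.09  0.15 -0.31]
8 shift units [ 0.11  0.21 -0.42]
6 shift units [ 0.11  0.25 -0.48]
4 shift units [ 0.12  0.28 -0.54]
```

View pics/w7c.png

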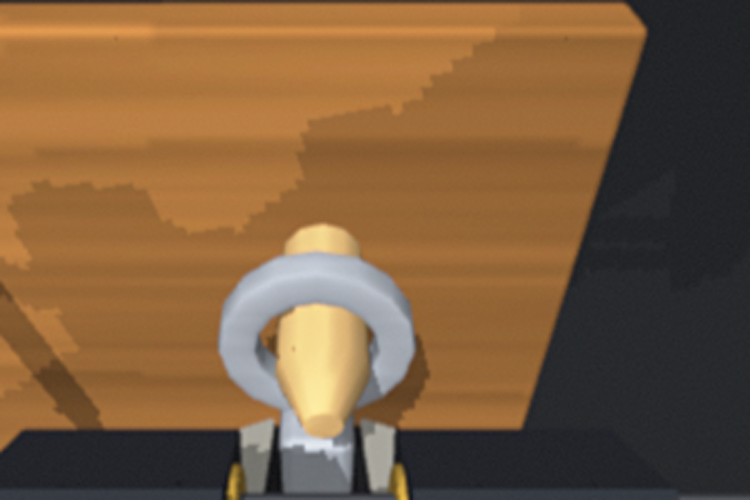

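Emit:
{"op": "jog_arm", "data": {
  "commands": [
    [-1,0.07,0.07,-0.15,0],
    [-1,0.09,0.15,-0.31,0],
    [-1,0.11,0.21,-0.42,0],
    [-1,0.11,0.21,-0.42,0],
    [-1,0.11,0.21,-0.42,0]
  ]
}}

```text
time_s: 10.38
eef_pos: [658.6, 294.1, 115.1]
orientation: [-0.0, 0.773, 0.634, 0.0]
ft_force: [1.5, 4.5, -1.1]
gripper_width: 15.8
finger_force: 50.0
```

```bash
python3 -c "
from tgt import *
run('thick',(665,334.7,124.9),(37.4,-1.5,-16.7))"
```

```text
tcp [658.6 294.1 115.1] tw 78.76 s along peg 7.8 lateral [0.2 0.2 0.1] F [ 1.5  4.5 -1.1] w 15.8 t 10.375
62 shift units [-0.18 -0.89  1.56]
45 shift units [-0.13 -0.61  1.07]
25 shift units [-0.06 -0.29  0.49]
12 shift units [-0.02 -0.07  0.12]
8 shift units [-0.01 -0.01  0.  ]
6 shift units [ 0.    0.02 -0.06]
4 shift units [ 0.01  0.06 -0.12]
```

Emit:
{"op": "jog_arm", "data": {
  "commands": [
    [-0.1,0,0,0,0],
    [-0.1,0,0,0,0],
    [-0.1,0,0,0,0],
    [-0.1,0,0,0,0],
    [-0.1,0,0,0,0],
    [-0.1,0,0,0.5,0],
    [-0.1,0,0,2,0],
    [-0.1,0,0,4,0],
    [-0.1,0,-1,5,0],
    [-0.1,0,-1,5,0]
  ]
}}

```text
time_s: 11.62
eef_pos: [661.7, 260.6, 270.9]
orientation: [0.002, 0.774, 0.633, 0.004]
ft_force: [0.2, 0.3, 0.2]
gripper_width: 41.7
finger_force: 0.0
```

```bash
python3 -c "
from h import *
p,d,m,s=shot('wrist','w8'); print(s['time_s'],s['eef_pos'],s['gripper_width'])
X=cloud(m,d); n=np.array([-.0975,-.4905,.866]); foot=np.array([665,334.7,124.9]); H=(X-foot)@n
u=np.array([.195*.866,.981*.866,.5]); v=np.array([.981,-.195,0]); A=(X-foot)@u; B=(X-foot)@v
k=(d>0)&(np.hypot(A,B)<24)&(np.hypot(A,B)>13)&(p.min(2)>110)&(H>2)&(H<40); k[228:]=0
Q=np.c_[A[k],B[k],H[k]]; print(len(Q),Q.mean(0).round(1),np.percentile(Q[:,2],[5,50,95]).round(1)); 
M=np.c_[Q[:,:2],np.ones(len(Q))]; print(np.linalg.lstsq(M,Q[:,2],rcond=None)[0].round(3), Q.min(0).round(1),Q.max(0).round(1))
k=(d>0)&(A<-24)&(abs(B)<15)&(p.min(2)>110)&(H>2)&(H<60);k[228:]=0; Q=np.c_[A[k],B[k],H[k]]
for a in range(-170,-20,15):
  w=(Q[:,0]>a)&(Q[:,0]<a+15)
  if w.sum()>5: print(a,w.sum(),Q[w].mean(0).round(1))
"
```

```text
11.625 [661.74118033 260.56878474 270.88467315] 41.690195597408426
524 [1.7 1.7 7.4] [3.6 7.6 9. ]
[-9.100e-02  4.000e-03  7.558e+00] [-23.6 -18.9   2.1] [16.4 19.3 18.7]
-170 67 [-161.8   -0.8    5.1]
-125 39 [-113.1    0.5    7.7]
-110 114 [-102.8    0.5   12.2]
-95 115 [-87.6   0.3  17.7]
-80 134 [-72.6   0.3  17.7]
-65 149 [-57.5   0.5  17.7]
-50 148 [-42.6  -0.5  17.6]
-35 108 [-29.7  -0.3  17.8]
```

View pics/w8.png

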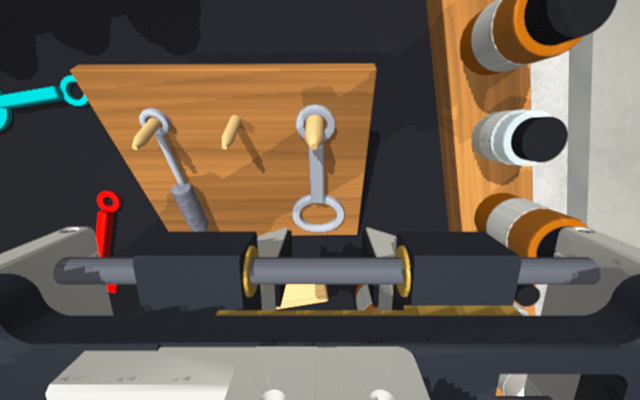

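The holder is seated flat: the bar is a constant 17.7 mm off the face and the eye top 7.6 mm. It hangs at (315,125)–(318,213) in the picture. Now the lifter.

Emit:
{"op": "jog_arm", "data": {
  "commands": [
    [-0.1,-0.6,-1.9,0,0.2],
    [-0.1,-1.2,-3.8,0,0.4],
    [-0.1,-1.8,-5.7,0,0.6],
    [-0.1,-2.4,-7.6,0,0.8],
    [-0.1,-3,-9.5,0,1],
    [-0.1,-3.6,-11.4,0,1.2],
    [-0.1,-4.2,-13.3,0,1.4],
    [-0.1,-4.8,-15.2,0,1.6],
    [-0.1,-5.4,-17.1,0,1.75],
    [-0.1,-6,-19,-0.5,1.75]
  ]
}}

```text
time_s: 12.92
eef_pos: [478.9, -307.2, 249.9]
orientation: [0.0, 0.667, 0.745, 0.001]
ft_force: [1.4, 0.3, -0.3]
gripper_width: 41.6
finger_force: 0.0
```

Emit:
{"op": "jog_arm", "data": {
  "commands": [
    [-0.1,-0.15,-0.8,0,0],
    [-0.1,-0.15,-0.8,0,0],
    [-0.1,-0.15,-0.8,0,0]
  ]
}}

```text
time_s: 13.3
eef_pos: [474.9, -328.3, 249.3]
orientation: [-0.001, 0.667, 0.745, 0.001]
ft_force: [1.3, 0.5, -0.3]
gripper_width: 41.5
finger_force: 0.0
```

Run:
```python
from meas import *
p,d,m,s=shot("wrist","w9"); print(s["eef_pos"],twist(s),s["time_s"],s["q"].round(2))
for u,v,rad,P in holes(p,m,7): print(round(u),round(v),round(rad,1),P.round(1))
X=cloud(m,d); g=(p.min(2)>150)&(X[...,2]<30)&(X[...,2]>-8)
g[225:]=0
n,l,st,c=cv2.connectedComponentsWithStats(g.astype(np.uint8))
for i in range(1,n):
    if st[i,4]>300:
        Q=X[l==i]; e=np.linalg.eigh(np.cov(Q[:,:2].T)); a=e[1][:,1]; print(st[i],c[i].round(),Q.mean(0).round(1),"axis",np.degrees(np.arctan2(a[1],a[0])).round(1),"len",np.ptp(Q[:,:2]@a).round(0))
        b=Q[Q[:,2]>13.5]
        if len(b)>50:
            e=np.linalg.eigh(np.cov(b[:,:2].T)); a=e[1][:,1]; print("  bar axis",np.degrees(np.arctan2(a[1],a[0])).round(1),b.mean(0).round(1),np.ptp(b[:,:2]@a).round(0),np.ptp(b[:,:2]@e[1][:,0]).round(0))
```

```text
[ 474.87833852 -328.31108941  249.27636927] 96.36908107460121 13.3 [ 0.42  0.32  0.17  1.73 -0.06  1.1   0.72]
329 74 7.3 [ 463.  -198.4    7. ]
[ 512    0   53   94 1110] [535.  42.] [ 708.7 -136.7   16.5] axis 80.0 len 116.0
  bar axis 83.8 [ 706.9 -140.3   17.4] 106.0 14.0
[ 406   14   53   59 2410] [432.  43.] [ 583.5 -151.7   17.4] axis 59.2 len 74.0
  bar axis -147.1 [ 583.5 -152.1   17.6] 64.0 63.0
[ 313   60   36  134 2572] [330. 142.] [ 473.6 -285.6    8.2] axis 96.9 len 176.0
  bar axis 97.7 [ 469.9 -255.5   17.3] 86.0 13.0
[ 145  162   49   63 1202] [169. 189.] [ 253.  -374.5    6.2] axis 126.9 len 96.0
  bar axis 134.6 [ 274.  -406.1   17.2] 39.0 11.0
[430 196  23  25 354] [442. 209.] [ 645.7 -360.6    4.5] axis 61.1 len 43.0
```

View pics/w9.png

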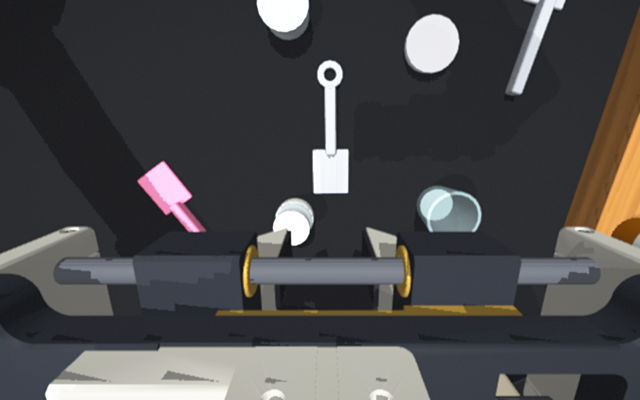

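The lifter is at eye (329,74), blade (331,170). The jar is just beyond its blade at (294,220), and the pink one at (165,185) is to be ignored. Next I'll grasp near the eye.

Emit:
{"op": "jog_arm", "data": {
  "commands": [
    [-0.1,-0.1,1,-2,0.06],
    [-0.1,-0.2,2,-4,0.06],
    [-0.1,-0.25,3.14,-6,0.06],
    [-0.1,-0.25,3.14,-7.2,0.06],
    [-0.1,-0.25,3.14,-7.9,0.06],
    [-0.1,-0.25,3.14,-8.16,0.06],
    [-0.1,-0.25,3.14,-8.16,0.06],
    [-0.1,-0.25,3.14,-8.16,0.06]
  ]
}}

```text
time_s: 14.35
eef_pos: [467.7, -236.7, 6.6]
orientation: [0.001, 0.664, 0.748, 0.0]
ft_force: [0.2, -0.3, 0.0]
gripper_width: 41.2
finger_force: 0.0
```

Emit:
{"op": "jog_arm", "data": {
  "commands": [
    [-1,0,0,0,0],
    [-1,0,0,0,0],
    [-1,0,0,0,0],
    [-1,0,0,0,0],
    [-1,0,0,0,0],
    [-1,0,0,0,0]
  ],
  "force": 6
}}

```text
time_s: 15.1
eef_pos: [467.1, -236.6, 5.7]
orientation: [0.0, 0.664, 0.748, 0.0]
ft_force: [0.7, 0.3, 3.7]
gripper_width: 14.5
finger_force: 6.0
```

```bash
python3 pitch.py w10
```

```text
[ 467.13537705 -236.64595622    5.68048441] 14.488850381250296 5.994835942983627 [0.7 0.3 3.7] [ 0.01 -0.1   0.13] 96.840431967627
2018 [ 16.8 -17.6 -13.2] [54.4 13.5  1.2]
eye slope deg -1.3 eye extents x 24.6 54.4 y -17.6 13.5 z mean -1.8
hole px 325 181 top centre tool [38.6 -2.  -1.8] eye centre tool [38.5 -2.   2.2] world [ 460.5 -198.6    3.5]
```

Emit:
{"op": "jog_arm", "data": {
  "commands": [
    [-1,0,0,0.3,0],
    [-1,0,-0.04,0.6,0],
    [-1,0.01,-0.1,0.9,0],
    [-1,0.02,-0.2,1.2,0],
    [-1,0.04,-0.33,1.5,0],
    [-1,0.06,-0.47,1.8,0],
    [-1,0.07,-0.57,2,0],
    [-1,0.07,-0.57,2,0]
  ]
}}

```text
time_s: 16.15
eef_pos: [469.1, -254.2, 65.9]
orientation: [0.001, 0.664, 0.748, 0.0]
ft_force: [0.0, -1.1, -2.3]
gripper_width: 14.2
finger_force: 6.0
```

Emit:
{"op": "jog_arm", "data": {
  "commands": [
    [-1,0,0,0,0],
    [-1,0,0,0,0],
    [-1,0,0,0.5,0],
    [-1,0,0,1.5,0],
    [-1,0,0,3,0],
    [-1,0,0,4.5,0],
    [-1,0,0,6,0],
    [-1,0,0,6,0],
    [-1,0,0,6,0]
  ],
  "force": 50
}}

```text
time_s: 17.27
eef_pos: [467.9, -253.0, 245.0]
orientation: [-0.001, 0.664, 0.748, -0.0]
ft_force: [-0.1, -0.3, -2.0]
gripper_width: 13.3
finger_force: 50.0
```

```bash
python3 pitch.py w11
```

```text
[ 467.9307112  -252.98065143  244.99524157] 13.294278715975574 49.999390840530396 [-0.1 -0.3 -2. ] [0.02 0.07 0.01] 96.84038017323661
2649 [ 18.8 -17.1 -29.1] [52.4 14.4 -8.7]
eye slope deg 26.6 eye extents x 19.6 51.9 y -17.1 14.4 z mean -21.0
hole px 326 190 top centre tool [ 38.4  -1.4 -21.7] eye centre tool [ 40.1  -1.4 -18.1] world [ 461.8 -213.3  263.1]
```

Emit:
{"op": "jog_arm", "data": {
  "commands": [
    [-1,0.4,1.9,0,-0.2],
    [-1,0.8,3.8,0,-0.4],
    [-1,1.2,5.7,0,-0.6],
    [-1,1.6,7.6,0,-0.8],
    [-1,2,9.5,0,-1],
    [-1,2.4,11.4,0,-1.3],
    [-1,2.8,13.3,0,-1.6],
    [-1,3.1,15,-0.4,-1.81],
    [-1,3.31,16.64,-0.8,-1.81],
    [-1,3.31,16.64,-0.8,-1.81]
  ]
}}

```text
time_s: 18.58
eef_pos: [564.5, 251.4, 217.5]
orientation: [-0.002, 0.77, 0.637, -0.002]
ft_force: [-0.3, -0.3, -2.8]
gripper_width: 13.2
finger_force: 50.0
```

```bash
python3 pitch.py w12; python3 -c "
from tgt import *
run('thin',(586.3,349.8,124.8),(39.5,-1.4,-18))"
```

```text
[564.53487103 251.35432153 217.515867  ] 13.20027855430414 49.99964475631714 [-0.3 -0.3 -2.8] [-0.08  0.08 -0.01] 79.20243966302696
2581 [ 18.8 -17.  -28.8] [52.  14.4 -9.7]
eye slope deg 26.8 eye extents x 19.1 51.4 y -17.0 14.4 z mean -21.0
hole px 325 190 top centre tool [ 37.7  -1.6 -21.5] eye centre tool [ 39.5  -1.6 -18. ] world [570.4 290.5 235.5]
tcp [565.5 247.8 218.2] tw 79.01 s along peg 128.7 lateral [-2.   0.2 -0.1] F [ 0.6 -1.4 -2.8] w 13.9 t 18.625
62 shift units [ 0.28  1.08 -1.92]
45 shift units [ 0.34  1.36 -2.41]
25 shift units [ 0.4   1.69 -2.99]
12 shift units [ 0.44  1.9  -3.36]
8 shift units [ 0.46  1.97 -3.48]
6 shift units [ 0.46  2.   -3.54]
4 shift units [ 0.47  2.03 -3.59]
```

Emit:
{"op": "jog_arm", "data": {
  "commands": [
    [-1,0.12,0.6,-1,0],
    [-1,0.23,1.13,-1.95,0],
    [-1,0.23,1.13,-1.95,0],
    [-1,0.23,1.13,-1.95,0],
    [-1,0.23,1.13,-1.95,0]
  ]
}}

```text
time_s: 19.25
eef_pos: [576.0, 278.3, 164.3]
orientation: [0.001, 0.774, 0.634, 0.001]
ft_force: [0.5, -0.8, -2.2]
gripper_width: 13.5
finger_force: 50.0
```

```bash
python3 -c "
from tgt import *
shot('wrist','w13')
run('thin',(586.3,349.8,124.8),(39.5,-1.5,-18))
a=cv2.imread('pics/w13.png')[60:260,200:500]; cv2.imwrite('pics/w13c.png',cv2.resize(a,None,fx=2.5,fy=2.5,interpolation=cv2.INTER_CUBIC))"
```

```text
tcp [575.9 278.6 164.3] tw 78.65 s along peg 66.0 lateral [2.3 0.2 0.4] F [ 0.2  0.6 -1. ] w 13.7 t 19.3
62 shift units [-0.06  0.06 -0.13]
45 shift units [-0.01  0.34 -0.62]
25 shift units [ 0.06  0.66 -1.2 ]
12 shift units [ 0.1   0.88 -1.57]
8 shift units [ 0.11  0.94 -1.69]
6 shift units [ 0.12  0.97 -1.74]
4 shift units [ 0.12  1.01 -1.8 ]
```

View pics/w13c.png

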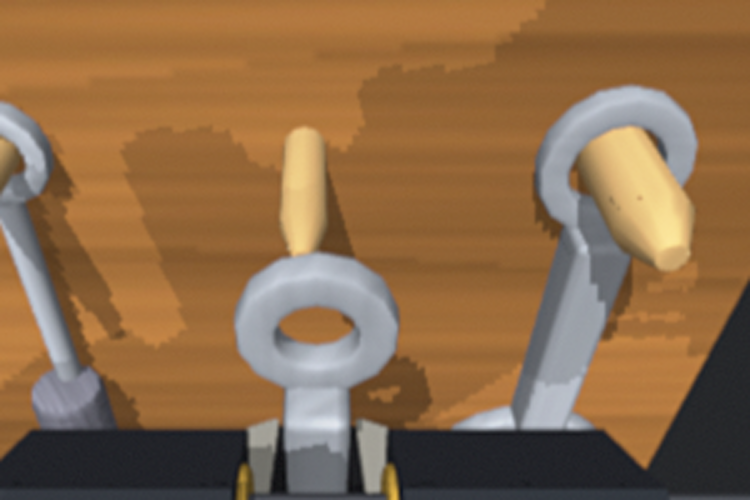

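The eye at crop (317,325) is about 2.7 mm right of the thin peg's tip (303,250), which agrees with the computed 2.3 mm. I'll correct that and go down.

Emit:
{"op": "jog_arm", "data": {
  "commands": [
    [-1,-0.08,0.06,-0.1,0],
    [-1,-0.08,0.06,-0.13,0],
    [-1,-0.05,0.2,-0.38,0],
    [-1,-0.03,0.34,-0.62,0],
    [-1,-0.03,0.34,-0.62,0],
    [-1,-0.03,0.34,-0.62,0]
  ]
}}

```text
time_s: 20.05
eef_pos: [573.9, 289.7, 144.0]
orientation: [-0.0, 0.773, 0.634, -0.0]
ft_force: [-0.8, 0.2, -3.0]
gripper_width: 13.3
finger_force: 50.0
```

```bash
python3 -c "
from tgt import *
shot('wrist','w14')
run('thin',(586.3,349.8,124.8),(39.5,-1.5,-18))
a=cv2.imread('pics/w14.png')[60:260,200:500]; cv2.imwrite('pics/w14c.png',cv2.resize(a,None,fx=2.5,fy=2.5,interpolation=cv2.INTER_CUBIC))"
```

```text
tcp [574.  289.7 144.2] tw 78.73 s along peg 43.3 lateral [-1.9  0.2 -0.1] F [ 0.1  0.3 -2.6] w 13.6 t 20.1
62 shift units [ 0.   -0.31  0.54]
45 shift units [ 0.06 -0.03  0.05]
25 shift units [ 0.12  0.29 -0.52]
12 shift units [ 0.16  0.51 -0.9 ]
8 shift units [ 0.18  0.57 -1.01]
6 shift units [ 0.18  0.6  -1.07]
4 shift units [ 0.19  0.64 -1.13]
```

View pics/w14c.png

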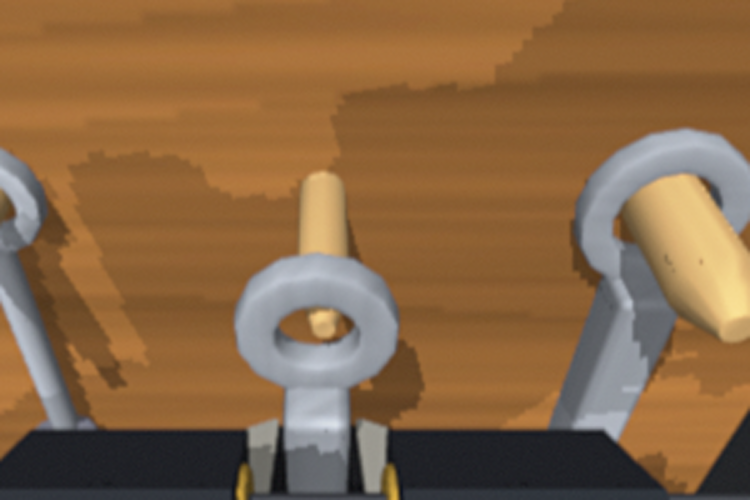

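The peg tip shows inside the hole at (324,325), and the hole centre is at (317,325). So it's entering correctly, and I'll continue.

Emit:
{"op": "jog_arm", "data": {
  "commands": [
    [-1,0.05,0,0,0],
    [-1,0.08,0.15,-0.26,0],
    [-1,0.11,0.29,-0.52,0],
    [-1,0.13,0.4,-0.72,0],
    [-1,0.15,0.51,-0.9,0],
    [-1,0.15,0.51,-0.9,0],
    [-1,0.15,0.51,-0.9,0]
  ]
}}

```text
time_s: 20.98
eef_pos: [578.4, 305.1, 117.2]
orientation: [-0.0, 0.773, 0.634, -0.0]
ft_force: [-0.6, 0.7, -1.6]
gripper_width: 13.4
finger_force: 50.0
```

```bash
python3 -c "
from tgt import *
run('thin',(586.3,349.8,124.8),(39.5,-1.5,-18))"
```

```text
tcp [578.4 305.1 117.2] tw 78.74 s along peg 12.0 lateral [-0.5  0.2  0.1] F [-0.6  0.7 -1.6] w 13.4 t 20.975
62 shift units [-0.15 -0.82  1.44]
45 shift units [-0.09 -0.55  0.95]
25 shift units [-0.03 -0.22  0.37]
12 shift units [ 0.02 -0.01 -0.  ]
8 shift units [ 0.03  0.06 -0.12]
6 shift units [ 0.04  0.09 -0.17]
4 shift units [ 0.04  0.12 -0.23]
```

Emit:
{"op": "jog_arm", "data": {
  "commands": [
    [-1,0.03,0.06,-0.12,0],
    [-1,0.03,0.06,-0.12,0],
    [-0.1,0.03,0.06,-0.12,0],
    [-0.1,0.03,0.06,-0.12,0],
    [-0.1,0.03,0.06,-0.12,0],
    [-0.1,0.03,0.06,-0.12,0],
    [-0.1,0.03,0.06,-0.12,0],
    [-0.1,0.03,0.06,0.5,0],
    [-0.1,0.03,0.06,2,0],
    [-0.1,0.03,0.06,4,0]
  ]
}}

```text
time_s: 22.22
eef_pos: [578.5, 306.4, 238.3]
orientation: [-0.0, 0.773, 0.634, -0.001]
ft_force: [1.6, 0.5, 1.0]
gripper_width: 41.2
finger_force: 0.0
```

Emit:
{"op": "jog_arm", "data": {
  "commands": [
    [-0.1,0,-1,1,0],
    [-0.1,0,-1,1,0],
    [-0.1,0,-1,1,0]
  ]
}}

```text
time_s: 22.6
eef_pos: [578.9, 277.2, 267.5]
orientation: [-0.0, 0.773, 0.634, 0.0]
ft_force: [-0.5, 1.1, -1.5]
gripper_width: 41.3
finger_force: 0.0
```

```bash
python3 -c "
from h import *
p,d,m,s=shot('wrist','w15'); print(s['time_s'],s['eef_pos'],s['gripper_width'],s['ft_force'])
X=cloud(m,d); n=np.array([-.0975,-.4905,.866])
u=np.array([.195*.866,.981*.866,.5]); v=np.array([.981,-.195,0])
for nm,foot,ri,ro in (('thin',(586.3,349.8,124.8),9,16),('thick',(665,334.7,124.9),13,19)):
  Y=X-np.array(foot); A,B,H=Y@u,Y@v,Y@n; rr=np.hypot(A,B)
  k=(d>0)&(rr<ro)&(rr>ri)&(p.min(2)>110)&(H>2)&(H<40)&(A>-8); k[228:]=0
  print(nm,k.sum(),'eye top H',np.percentile(H[k],[10,50,90]).round(1))
  k=(d>0)&(A<-20)&(abs(B)<15)&(p.min(2)>110)&(H>2)&(H<60);k[228:]=0
  for a in range(-180,-20,20):
    w=k&(A>a)&(A<a+20)
    if w.sum()>5: print(a,w.sum(),A[w].mean().round(1),B[w].mean().round(1),np.median(H[w]).round(1))
"
```

```text
22.6 [578.94196934 277.19524134 267.45446213] 41.2897740281631 [-0.48864435  1.09723235 -1.54023159]
thin 375 eye top H [4.3 7.4 8.4]
-160 209 -149.6 0.2 4.8
-140 239 -129.8 -0.1 4.8
-120 189 -109.6 -0.3 4.9
-100 152 -91.0 0.4 17.5
-80 159 -70.0 0.2 17.6
-60 173 -50.0 0.4 17.6
-40 192 -30.5 0.3 17.7
thick 393 eye top H [3.8 7.5 8.6]
-180 50 -162.1 1.1 4.6
-160 7 -159.0 -5.6 6.4
-120 122 -107.6 -2.8 7.8
-100 194 -89.8 -1.5 17.6
-80 205 -69.8 -1.1 17.7
-60 225 -49.9 -1.1 17.8
-40 273 -29.2 -1.7 17.5
```

View pics/w15.png

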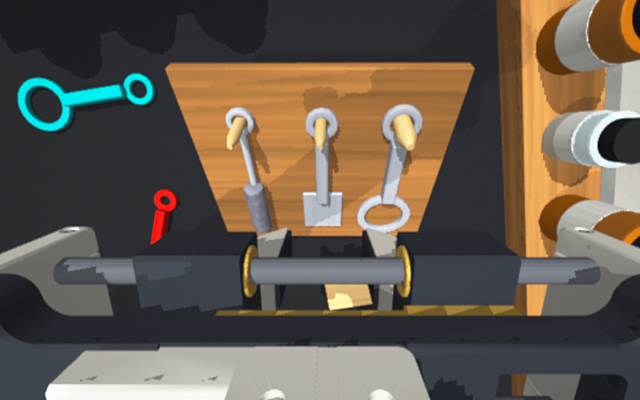

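Both tools lie flat and fully seated: the lifter at (320,122)–(322,208) and the holder at (402,122)–(384,213). The gripper is clear of everything, so I'm handing in.

```bash
python3 -c "
from bench import close_job
print(close_job())"
```

```text
the job is handed in; nothing more can be done
None
```

The holder hangs on the thick peg and the lifter on the thin one, both eyes fully down and both tools flat on the board by depth measurement; it took about 23 s and I handed it in, but I viewed 12 pictures against the limit of 10 and didn't re-measure the bystanders afterwards.

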